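# Stir the drying beads on the electronics bench

## Task

Take the plain wooden rod out of its block, put its lower end right down among the white drying beads in the steel pot and, keeping it upright, stir them round the pot for three full turns, in circles about half as wide as the pot. Then let go of the rod so that it is left leaning in the pot among the beads. Spill and drop nothing on the blue mat, and do not touch the mat.

Things in the scene. Friction and masses are not known exactly. Their poses are not given: they have to be found in the camera images.
- rod_mid (a point): Centre, half-way up, of the stirring rod: a plain pale wooden dowel without a head, 14 mm thick, 165 mm long, 30 g. z axis: along the rod, to its upper end. It starts upright in a block, lower end 10 mm and upper end 175 mm above the mat. Grip it 110 to 125 mm above its lower end, so that the fingers stay above the pot's rim. (A black-handled screwdriver in a like block is a bystander.)
- rod_tip (a point): Centre of the rod's lower end (rounded), which stirs the beads, 82.5 mm below the rod's centre; same axes. It starts in a hole 16 mm wide and 40 mm deep in a fixed plywood block, 50 x 50 x 50 mm: lift it straight up by 45 mm or more to clear the block.
- pot: Straight-sided open steel pot, fixed to the mat: 148 mm wide outside, 140 mm inside, 70 mm high, inner floor 6 mm above its underside. Origin: centre of its underside, z up, x and y any way. Eight loose glazed white ceramic balls, 24 mm wide, 12 g each, smooth, lie in one layer on its floor and roll aside when pushed; the middle of the floor starts free of them. (An empty pot of the same kind is a bystander.)
- bead0_center (a point): Centre of one of the eight white beads (24 mm wide, like all the others), which starts about 26 mm from the pot's axis; it shows whether the beads are being shifted.
- mat: The thin blue bench mat, 620 x 1300 mm, 2 mm thick, on which the pots and blocks stand. Origin: centre of its underside, at the height of the work surface.
Mind the look-alikes: they are no part of the job. What is shaped like the part that bears bead0_center but black or orange is not meant.

How it is judged:
By the outcome, as a careful person would: the job done as asked, in the order asked, and still so for the second after the job is handed in, with the robot touching nothing.
It also fails if it takes over 67 s, if anything falls off the work surface, if the arm or the gripper's body presses on something with over 40 N, if the wrist force passes 120 N, or if a joint passes its speed limit or range.

## Robot

A 7-joint arm with a two-finger parallel gripper is mounted at the origin on the work surface. World frame = base frame: x ahead of the robot, y to its left, z up, the work surface at z = 0. Lengths are in m, angles in rad, forces in N, time in s.
With the tool pointing down it reaches from about 0.4 to 0.85 m from the base axis. Payload 4.5 kg.
Tool frame: the origin (TCP) lies at the very end of the fingers, on their centre line; the grasp point (between the pads) lies 19 mm behind it; z points along the fingers, y is the direction in which the jaws open and shut (so a half turn about z gives the same grasp; the last joint's range is limited). The gripper opens to 88 mm and grips with 3 to 60 N. Pads are 18 mm wide; open, the fingers measure 123 mm over their backs; the gripper's body (75 mm by 187 mm) begins 45 mm behind the grasp point.
Start: joints at [1.173, 0.689, -0.195, 1.565, 0.157, 0.902, -0.215], TCP at [0.262, -0.568, 0.239] pointing down, gripper open.
Joint ranges: [-3.01, 3.01], [-0.46, 2.08], [-1.47, 1.51], [0.13, 2.56], [-1, 4.14], [0.04, 2.09], [-2.66, 2.66]. Speed limits (rad/s): [2.57, 2.57, 3.14, 3.14, 3.14, 3.14, 3.14].

## Interface

Orientations are given as a unit quaternion [x, y, z, w].
In Python, from plant import telemetry, imaging, r gives the robot as it stands.
- The arm moves only by the shell command python3 -m creep 'ROWS' [FORCE]. ROWS is JSON, a list of rows, each a list of 5 numbers: the closure in counts, from 0 (fully open) to 255 (shut), then the shift along the tool's x, y, z in m, then the turn about the tool's z in degrees. In form: [[fingers, x, y, z, yaw], ...]. A call has 1 to 10 rows; each row is the pose to reach, as a shift and turn from the pose commanded when the call began, along the tool's axes at that moment; what a row does not reach only later rows make up. A row lasts 1/8 s, in which the tool goes at most 62.5 mm and 10.7 degrees, less where a joint would pass 70% of its speed; a pose out of reach is approached as far as the arm can. A call with a gripper value outside its range is refused whole. The fingers move at their own pace and stop on an object; FORCE is the grip in N (left out, the last holds). Time passes only in rows, so rows that repeat a pose let the fingers close. It gives the time, the measured TCP pose, the force and the opening at its end, in the units of the state.
- telemetry.get_state(): the state, without advancing time (a new reading comes with each control period).
- imaging.snapshot(name): name is "side" or "top" or "wrist"; returns a dict with "image" (400x640x3 uint8, blue, green, red), "camera_matrix" (3x3 intrinsics, pixels), "distortion" ([k1, k2, p1, p2, k3] as OpenCV has them; the pictures are not rectified), "R" (3x3) and "t" (3): a world point X has camera coordinates R X + t; the wrist camera has in their place "hand_eye" (4x4, takes a point from camera to tool coordinates, whose origin is the TCP and whose axes are the flange's). Camera axes: x right, y down, z forward; pixel columns grow to the right and rows downward; lengths in m; the calibration is good to about 2 mm. A picture is of the moment at which its call begins: read the wrist's pose just before it. There is no depth.
- r.finish_job(): hands the job in, once; it reports no verdict.
Trained networks look in a picture, given as the dict that the camera call returned (one of the last four; its "shot" number tells which), for a name from the list of things; names that differ only in an ending like _2 or _b are one class to them, and where a whole thing is asked for, a point or a joint stands for the part that bears it (a point fixed in the world has none). Each returns a list of dicts, best first, with "score" (0 to 1); they miss things now and then, are a little off and sometimes report something else, mostly with a low value. They report only what shows in the picture. A call takes as long as a camera call. They do not tell look-alikes from the thing itself.
- imaging.boxes_of(picture, target): "rect" ([left, top, right, bottom] in pixels, round what is visible of it).
- imaging.trace(picture, target): "pixels" (400x640 bool, what is visible of it) and "rect" ([left, top, right, bottom] in pixels, round what is visible of it).
- imaging.place_of(picture, target): "location" ([row, column] in pixels: a listed point, or the origin of a listed thing).
The state is a dict: "clock": time; "q": joint angles; "qd": joint speeds; "joint_torque": joint torques, N m; "tool_pos": TCP position; "eef_rot": TCP orientation; "contact_force": force on the tool from outside, world axes, zero at the start; "moment": the same for the moment, N m; "opening": opening from 0.0 (shut) to 1.0 (fully open).
Only numpy, scipy, OpenCV 4.12 (cv2) and the standard library are available. Lean on these libraries where they do the work, as an engineer would, in place of code of your own. Each camera call takes 0.05 s, during which the arm holds its last target.

## Working session

There is one attempt and no reset: what is moved stays moved. The work goes in short steps, Python scripts to look and compute and a shell command to move; the robot and the scene stay as the last step left them, time stands still between calls to the robot, and variables do not carry over. Pictures are saved under pics/ and viewed, and the job is handed in when it is done.

```bash
mkdir -p pics; ls; cat > h.py <<'E'
import numpy as np, cv2
from plant import telemetry, imaging, r
def ray(p,u,v):
    K=np.array(p["camera_matrix"]);d=np.array(p["distortion"])
    n=cv2.undistortPoints(np.array([[[u,v]]],float),K,d)[0,0]
    R=np.array(p["R"]);t=np.array(p["t"])
    return -R.T@t, R.T@np.array([n[0],n[1],1.])
def atz(p,u,v,z):
    c,d=ray(p,u,v); return c+d*(z-c[2])/d[2]
def proj(p,X):
    K=np.array(p["camera_matrix"]);d=np.array(p["distortion"])
    rv=cv2.Rodrigues(np.array(p["R"]))[0]
    return cv2.projectPoints(np.array(X,float).reshape(-1,1,3),rv,np.array(p["t"],float),K,d)[0][:,0]
def tri(rs):
    A=np.zeros((3,3));b=np.zeros(3)
    for c,d in rs:
        d=d/np.linalg.norm(d);M=np.eye(3)-np.outer(d,d);A+=M;b+=M@c
    return np.linalg.solve(A,b)
E
python3 - <<'E'
from h import *
s=telemetry.get_state();print(s)
for n in("side","top"):
    p=imaging.snapshot(n);cv2.imwrite(f"pics/{n}0.png",p["image"])
    print(n,"cam",ray(p,320,200))
    for t in("rod_mid","rod_tip","pot","bead0_center"):
        for m in imaging.place_of(p,t)[:4]:
            print(t,m, atz(p,m["location"][1],m["location"][0],{"rod_mid":.0945,"rod_tip":.012,"pot":.002,"bead0_center":.02}[t]).round(4))
E
```

```text
pics
{'clock': 0.0, 'q': array([ 1.1727789 ,  0.69001051, -0.19448842,  1.56633082,  0.1572792 ,
        0.90254439, -0.21510195]), 'qd': array([ 8.88055328e-04,  2.86499732e-04, -7.08142417e-04,  5.85882501e-05,
       -5.70888637e-04, -2.10751990e-04, -6.22990708e-04]), 'joint_torque': array([ 2.45454485e-04, -5.27561152e+01, -1.26670003e+00, -1.53427595e+01,
       -5.25733782e-02,  6.36890967e-03,  1.71473575e-04]), 'tool_pos': array([ 0.26125008, -0.56706839,  0.23789637]), 'eef_rot': array([ 9.76776512e-01,  2.14258579e-01, -2.72625758e-04, -9.12576066e-04]), 'contact_force': array([-0.69031193, -0.01949835,  0.13885317]), 'moment': array([-0.01670406, -0.03883501, -0.01131419]), 'opening': 0.9978289735428665}
side cam (array([0.46809629, 0.56522701, 0.43488251]), array([ 0.11604968, -0.83596368, -0.53642754]))
rod_mid {'location': [150.5, 375.7], 'score': 0.75} [ 0.455  -0.18    0.0945]
pot {'location': [298.0, 235.6], 'score': 0.55} [0.6459 0.1872 0.002 ]
bead0_center {'location': [325.2, 333.5], 'score': 0.76} [0.4925 0.227  0.02  ]
bead0_center {'location': [268.4, 343.7], 'score': 0.66} [0.4902 0.1126 0.02  ]
bead0_center {'location': [295.9, 250.7], 'score': 0.43} [0.6182 0.195  0.02  ]
top cam (array([0.48832708, 0.0210551 , 0.77710486]), array([ 0.09262055,  0.02221199, -0.9957897 ]))
rod_mid {'location': [265.5, 467.8], 'score': 0.74} [ 0.4505 -0.1938  0.0945]
pot {'location': [154.0, 236.8], 'score': 0.56} [0.643  0.1884 0.002 ]
bead0_center {'location': [163.5, 227.7], 'score': 0.67} [0.6226 0.2002 0.02  ]
bead0_center {'location': [237.3, 210.3], 'score': 0.67} [0.4933 0.2279 0.02  ]
bead0_center {'location': [236.6, 281.4], 'score': 0.47} [0.4951 0.1043 0.02  ]
```

View pics/side0.png

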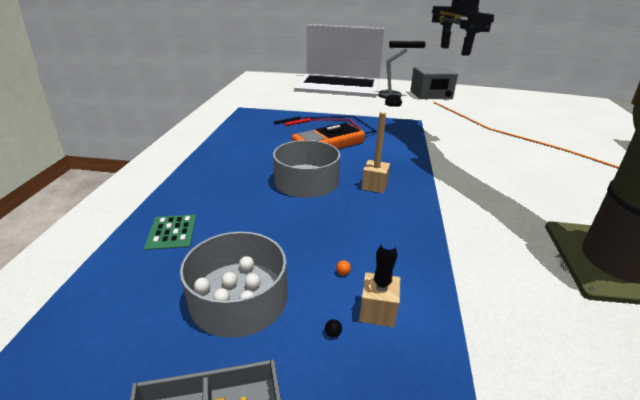

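View pics/top0.png

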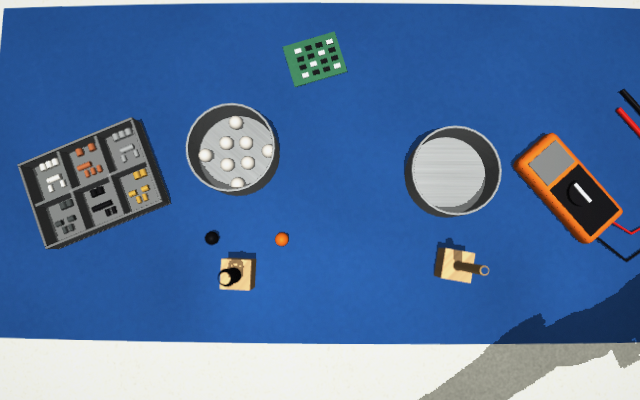

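The plain dowel shows at side (381,145) and top (468,267). The black-handled screwdriver at side (385,265) and top (230,275) is the bystander. The pot with white beads is at top (232,148); the one at (453,170) is empty. Next I'll measure precisely and make an enlarged crop.

```bash
python3 - <<'E'
from h import *
P={n:imaging.snapshot(n) for n in("side","top")}
s,t=P["side"],P["top"]
for n,p in P.items():
    for m in imaging.trace(p,"rod_mid")[:2]:
        px=m["pixels"];v,u=np.nonzero(px);print(n,"rod",m["score"],m["rect"])
    for m in imaging.trace(p,"pot")[:2]: print(n,"pot",m["score"],m["rect"])
a=cv2.resize(s["image"][100:200,330:430],None,fx=4,fy=4,interpolation=2)
b=cv2.resize(t["image"][230:300,420:520],None,fx=4,fy=4,interpolation=2)
cv2.imwrite("pics/crop1.png",np.vstack([a,b]))
c=cv2.resize(t["image"][90:210,170:300],None,fx=5,fy=5,interpolation=2)
cv2.imwrite("pics/crop2.png",c)
print("tri mid",tri([ray(s,375.7,150.5),ray(t,467.8,265.5)]))
for z in(.177,):print("top end",atz(t,484,270,z),atz(s,381,115,z))
E
```

```text
side rod 0.54 [373.6, 112.2, 385.9, 170.3]
side pot 0.36 [373.5, 110.9, 385.6, 164.8]
top rod 0.82 [455.6, 258.3, 489.6, 275.5]
tri mid [ 0.45237799 -0.19598908  0.08731999]
top end [ 0.4489106  -0.19005861  0.177     ] [ 0.45206067 -0.16925123  0.177     ]
```

View pics/crop1.png

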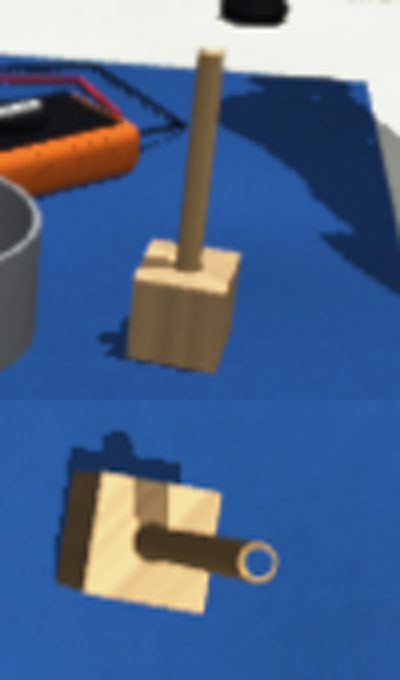

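View pics/crop2.png

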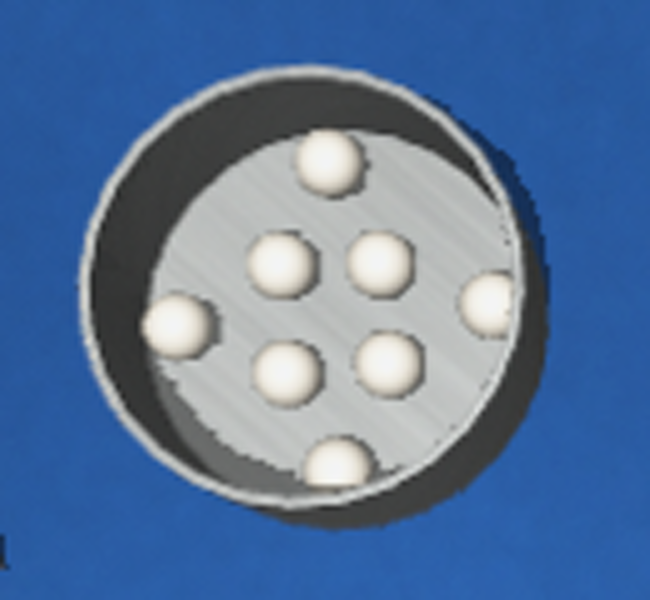

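```bash
python3 - <<'E'
from h import *
from scipy.optimize import least_squares
P={n:imaging.snapshot(n) for n in("side","top")}
s,t=P["side"],P["top"]
print("rod top",atz(t,484.3,270.3,.177),atz(s,382.5,112.8,.177),tri([ray(t,484.3,270.3),ray(s,382.5,112.8)]))
print("rod entry",atz(t,457.8,265.2,.052),atz(s,377.5,167,.052))
# rim
pts=[]
for p,q in (("left",(170+78/5,90+285/5)),("right",(170+525/5,90+290/5)),("top",(170+305/5,90+66/5)),("bot",(170+297/5,90+508/5))):
    X=atz(t,*q,.072);pts.append(X);print(p,X.round(4))
pts=np.array(pts)
f=least_squares(lambda c:np.hypot(pts[:,0]-c[0],pts[:,1]-c[1])-.074,[.64,.19]);print(f.x,f.fun)
c=f.x
im=[]
for n,p in P.items():
    g=p["image"].copy()
    g=cv2.resize(g,None,fx=4,fy=4,interpolation=2)
    a=np.linspace(0,6.28,90)
    for z,R in((.072,.074),(.008,.07)):
        q=proj(p,np.c_[c[0]+R*np.cos(a),c[1]+R*np.sin(a),0*a+z])
        for u,v in q: cv2.circle(g,(int(4*u+2),int(4*v+2)),1,(0,0,255),-1)
    u,v=(4*proj(p,[[c[0],c[1],.04]])[0]).astype(int)
    im.append(g[v-260:v+260,u-260:u+260])
    for m in imaging.place_of(p,"bead0_center"):print(n,m)
cv2.imwrite("pics/rim.png",cv2.resize(np.hstack(im),(800,400)))
# bead positions
for u,v in((283,265),(380,265),(288,373),(390,363),(330,163),(178,326),(337,462),(490,305)):
    X=atz(t,170+u/5,90+v/5,.02);print("bead",X[:2].round(4),round(np.hypot(*(X[:2]-c)),4))
E
```

```text
rod top [ 0.44850266 -0.19046577  0.177     ] [ 0.44923818 -0.18301605  0.177     ] [ 0.44866853 -0.1914784   0.17410643]
rod entry [ 0.44858365 -0.1905568   0.052     ] [ 0.44713314 -0.18771728  0.052     ]
left [0.6408 0.2583 0.072 ]
right [0.639  0.1108 0.072 ]
top [0.7142 0.1848 0.072 ]
bot [0.5672 0.1841 0.072 ]
[0.64071779 0.18450466] [-0.00023422 -0.0002337  -0.00047536 -0.00047025]
side {'location': [327.4, 333.8], 'score': 0.77}
side {'location': [267.1, 343.1], 'score': 0.64}
side {'location': [299.9, 248.3], 'score': 0.55}
side {'location': [296.7, 235.7], 'score': 0.46}
top {'location': [237.9, 279.1], 'score': 0.57}
top {'location': [164.4, 226.3], 'score': 0.56}
top {'location': [236.0, 212.3], 'score': 0.43}
bead [0.6591 0.203 ] 0.026
bead [0.659  0.1686] 0.0242
bead [0.6206 0.2003] 0.0256
bead [0.6242 0.1644] 0.026
bead [0.6957 0.1871] 0.055
bead [0.6373 0.2397] 0.0553
bead [0.5892 0.1824] 0.0516
bead [0.6448 0.1296] 0.055
```

View pics/rim.png

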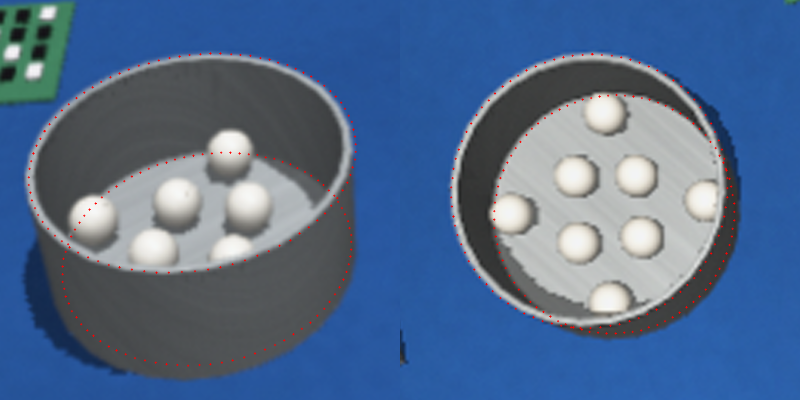

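```bash
python3 -m creep '[[0,0.02,-0.016,0,2],[0,0.06,-0.048,0,5],[0,0.105,-0.085,0,9],[0,0.15,-0.121,0,12],[0,0.195,-0.157,0,15],[0,0.24,-0.193,0,18],[0,0.28,-0.225,0,21],[0,0.31,-0.25,0,24],[0,0.328,-0.264,0,24.7],[0,0.328,-0.264,0,24.7]]'; python3 - <<'E'
from h import *
s=telemetry.get_state();print(s["q"].round(3),s["tool_pos"],s["eef_rot"],s["clock"],s["contact_force"])
for n in("side","top"):
    p=imaging.snapshot(n);cv2.imwrite(f"pics/{n}1.png",p["image"])
E
```

```text
clock: 2.25
tool_pos: [0.45, -0.1889, 0.2388]
eef_rot: [1.0, 0.003, 0.0, -0.0]
contact_force: [0.1, 0.3, 0.0]
opening: 1.0
[ 0.321  0.511 -0.028  1.974  0.021  0.656 -1.285] [ 0.45003618 -0.18885339  0.23884385] [ 9.99996476e-01  2.60995534e-03  4.24256231e-04 -2.36753832e-04] 2.25 [0.11433353 0.26312291 0.04277567]
```

```bash
cat >> h.py <<'E'
from scipy.spatial.transform import Rotation as Ro
def wrist(name):
    s=telemetry.get_state();p=imaging.snapshot("wrist")
    cv2.imwrite(f"pics/{name}.png",p["image"])
    T=np.eye(4);T[:3,:3]=Ro.from_quat(s["eef_rot"]).as_matrix();T[:3,3]=s["tool_pos"]
    M=np.linalg.inv(T@np.array(p["hand_eye"]))
    p["R"]=M[:3,:3];p["t"]=M[:3,3]
    return s,p
E
python3 - <<'E'
from h import *
s,p=wrist("w1");print(np.array(p["hand_eye"]).round(3))
print(proj(p,[[.4485,-.19,.177],[.4485,-.19,.052],[*s["tool_pos"][:2],.177]]))
for m in imaging.trace(p,"rod_mid"):print(m["score"],m["rect"])
E
```

```text
[[-0.001 -0.959 -0.284  0.072]
 [ 1.    -0.001  0.     0.001]
 [-0.001 -0.284  0.959 -0.145]
 [ 0.     0.     0.     1.   ]]
[[314.33053967 209.39068596]
 [315.40957415 167.42363729]
 [316.81681329 209.31713762]]
0.67 [0.0, 2.6, 33.9, 51.9]
0.64 [305.4, 161.6, 325.9, 216.0]
```

View pics/w1.png

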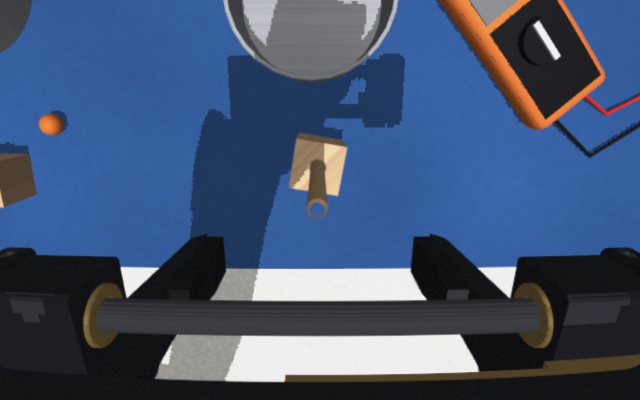

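View pics/side1.png

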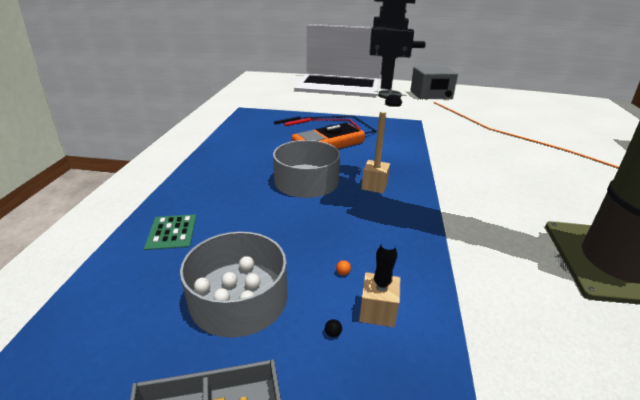

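The wrist picture shows the rod's top end at (317,209), directly under the TCP (predicted 316.8,209.3). Both fingers straddle it, so I'm going down.

```bash
python3 -m creep '[[0,0,0,0.02,0],[0,0,0,0.045,0],[0,0,0,0.07,0],[0,0,0,0.095,0],[0,0,0,0.113,0],[0,0,0,0.122,0],[0,0,0,0.122,0]]' 30; python3 - <<'E'
from h import *
s,p=wrist("w2");print(s["tool_pos"],s["contact_force"])
p=imaging.snapshot("side");cv2.imwrite("pics/side2.png",cv2.resize(p["image"][60:210,300:500],None,fx=3,fy=3))
E
```

```text
clock: 3.32
tool_pos: [0.4485, -0.1913, 0.1165]
eef_rot: [1.0, -0.0, -0.0, 0.0]
contact_force: [0.4, 0.9, -0.5]
opening: 1.004
[ 0.44854228 -0.19128421  0.11648567] [ 0.43582653  0.85181734 -0.49701744]
```

View pics/w2.png

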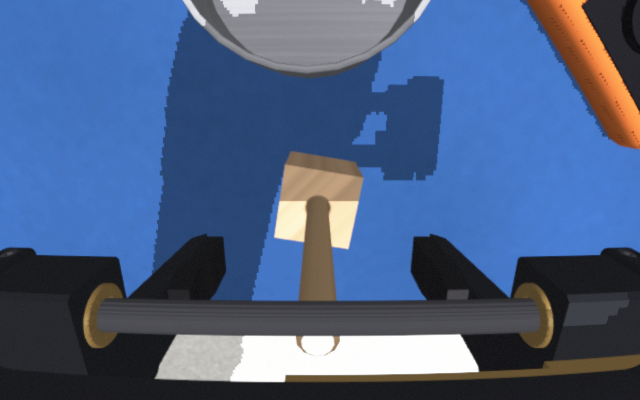

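View pics/side2.png

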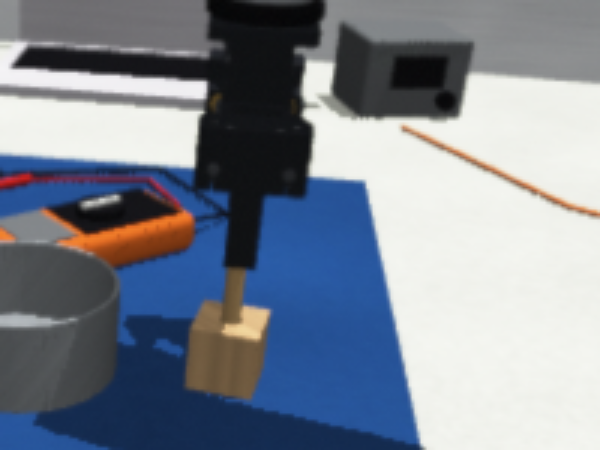

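The rod is centred between the fingers at (318,270), clear of the block top. Closing.

```bash
python3 -m creep '[[255,0,0,0,0],[255,0,0,0,0],[255,0,0,0,0],[255,0,0,0,0],[255,0,0,0,0],[255,0,0,0,0]]' 30; python3 - <<'E'
from h import *
s,p=wrist("w3");print(s["tool_pos"],s["contact_force"],s["moment"])
E
```

```text
clock: 4.18
tool_pos: [0.449, -0.1906, 0.1167]
eef_rot: [1.0, 0.0, -0.0, 0.0]
contact_force: [-0.1, 0.3, 0.5]
opening: 0.339
[ 0.44899389 -0.19058168  0.1166871 ] [-0.0986389   0.28631951  0.47147791] [ 0.03441577 -0.00567771  0.00414665]
```

View pics/w3.png

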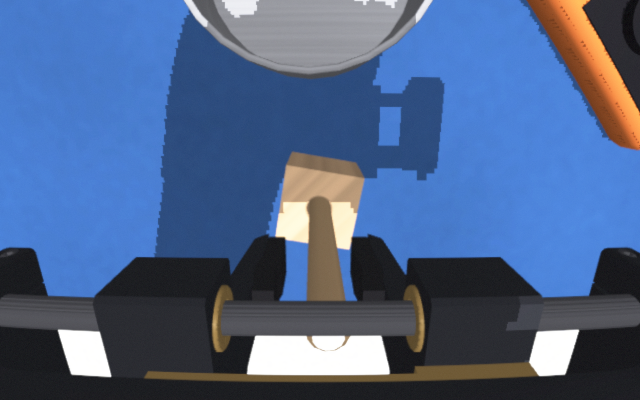

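Still closing (0.339 ≈ 30 mm); the rod is 14 mm.

```bash
python3 -m creep '[[255,0,0,0,0],[255,0,0,0,0],[255,0,0,0,0],[255,0,0,0,0]]' 30; python3 - <<'E'
from h import *
s,p=wrist("w4");print(s["tool_pos"],s["contact_force"],s["moment"])
E
```

```text
clock: 4.72
tool_pos: [0.449, -0.1906, 0.1167]
eef_rot: [1.0, 0.0, 0.0, 0.0]
contact_force: [-0.4, -0.1, 0.2]
opening: 0.148
[ 0.4490104  -0.19062647  0.11672846] [-0.44257152 -0.08654165  0.23769158] [ 0.01247765 -0.01325283 -0.03632467]
```

View pics/w4.png

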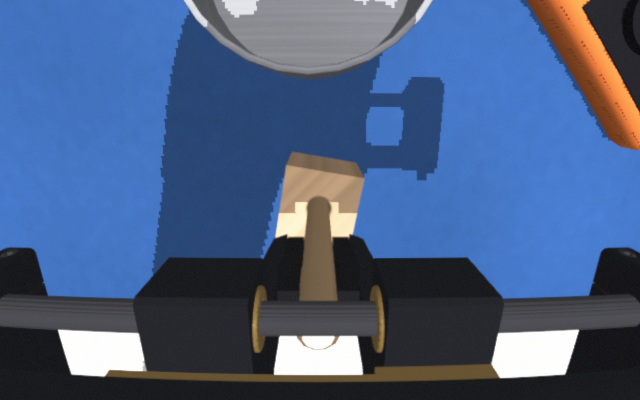

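```bash
python3 -m creep '[[255,0,0,0,0],[255,0,0,0,0],[255,0,0,-0.01,0],[255,0,0,-0.025,0],[255,0,0,-0.04,0],[255,0,0,-0.06,0],[255,0,0,-0.08,0],[255,0,0,-0.095,0],[255,0,0,-0.1,0],[255,0,0,-0.1,0]]' 30; python3 - <<'E'
from h import *
s,p=wrist("w5");print(s["tool_pos"],s["contact_force"],s["moment"])
p=imaging.snapshot("side");cv2.imwrite("pics/side5.png",cv2.resize(p["image"][20:220,300:500],None,fx=3,fy=3))
E
```

```text
clock: 6.02
tool_pos: [0.449, -0.1906, 0.217]
eef_rot: [1.0, 0.0, 0.0, 0.0]
contact_force: [0.6, 0.6, 0.2]
opening: 0.151
[ 0.44900677 -0.19058023  0.21699974] [0.63740324 0.62684482 0.23937176] [-0.00087304 -0.00353195 -0.05496453]
```

View pics/side5.png

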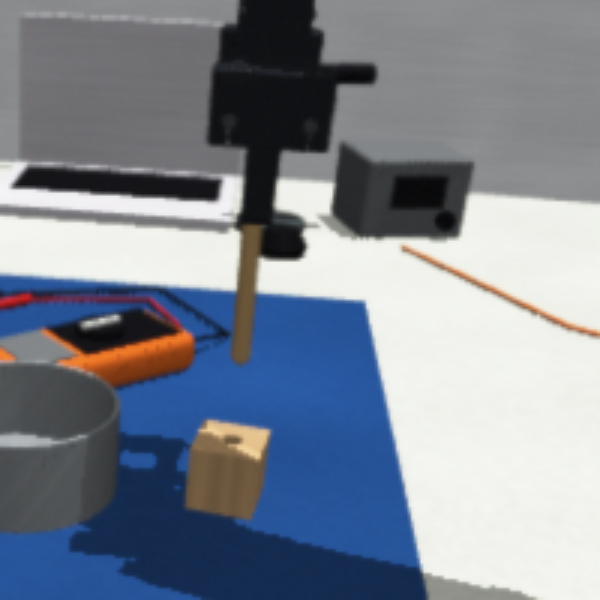

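View pics/w5.png

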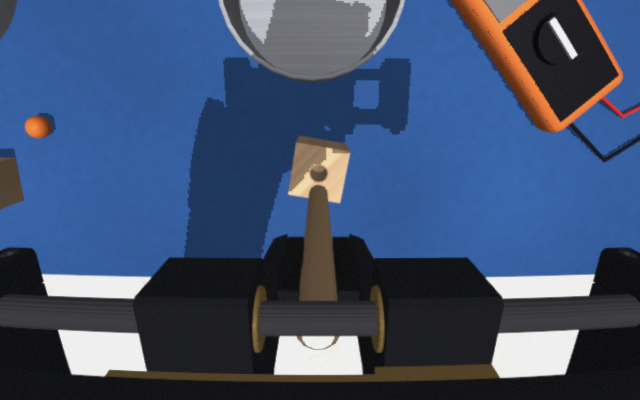

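The rod is clear of the block and upright in the grip, with its tip at side crop (241,360). Carrying it to the pot.

```bash
python3 -m creep '[[255,0.009,-0.018,0,0],[255,0.028,-0.055,0,0],[255,0.052,-0.1,0,0],[255,0.077,-0.15,0,0],[255,0.102,-0.2,0,0],[255,0.128,-0.25,0,0],[255,0.153,-0.3,0,0],[255,0.174,-0.34,0,0],[255,0.188,-0.367,0,0],[255,0.1915,-0.375,0,0]]'; python3 -m creep '[[255,0,0,0,0],[255,0,0,0,0]]';  python3 - <<'E'
from h import *
s,p=wrist("w6");print(s["tool_pos"],s["eef_rot"].round(4),s["q"].round(2))
g=[]
for n in("side","top"):
    p=imaging.snapshot(n);g.append(cv2.resize(p["image"][100:350,100:400] if n=="side" else p["image"][50:300,100:400],(400,333)))
cv2.imwrite("pics/st6.png",np.hstack(g))
E
```

```text
clock: 7.38
tool_pos: [0.6398, 0.187, 0.2153]
eef_rot: [1.0, 0.002, -0.001, -0.0]
contact_force: [-1.4, -0.3, -0.4]
opening: 0.147
clock: 7.62
tool_pos: [0.6398, 0.1822, 0.2166]
eef_rot: [1.0, -0.001, -0.0, 0.001]
contact_force: [0.1, -0.1, -1.0]
opening: 0.149
[0.63981963 0.18216213 0.2165589 ] [ 1.e+00 -8.e-04 -5.e-04  9.e-04] [-0.37  0.77  0.05  1.46 -0.04  0.92 -1.88]
```

View pics/st6.png

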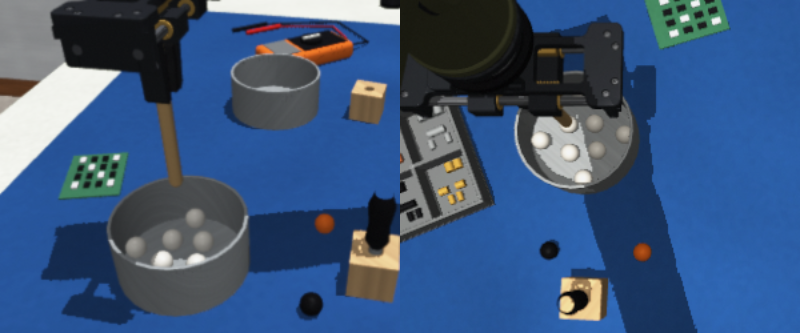

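View pics/w6.png

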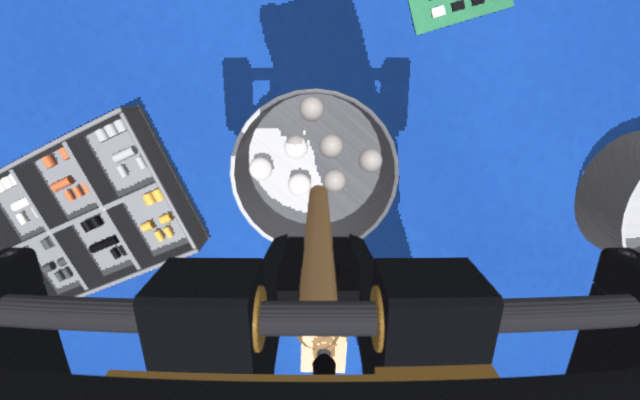

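```bash
python3 - <<'E'
from h import *
s,p=wrist("w7");print(s["tool_pos"],s["qd"].round(3))
x,y,z=s["tool_pos"]
print("tip pred",proj(p,[[x,y,z-.104]]))
R=Ro.from_quat(s["eef_rot"]).as_matrix()
print("tip pred tool",proj(p,[s["tool_pos"]+R@[0,0,.104]]))
g=cv2.resize(p["image"][70:270,200:440],None,fx=3,fy=3,interpolation=2)
a=np.linspace(0,6.28,120)
q=proj(p,np.c_[.6407+.074*np.cos(a),.1845+.074*np.sin(a),0*a+.072])
for u,v in q: cv2.circle(g,(int(3*(u-200)+1),int(3*(v-70)+1)),1,(0,0,255),-1)
cv2.imwrite("pics/w7c.png",g)
t=imaging.snapshot("top")
E
```

```text
[0.64011214 0.18300798 0.21692407] [-0.004  0.    -0.007 -0.006 -0.001  0.001  0.   ]
tip pred [[316.9180246  190.83752629]]
tip pred tool [[317.01835732 190.84858336]]
```

View pics/w7c.png

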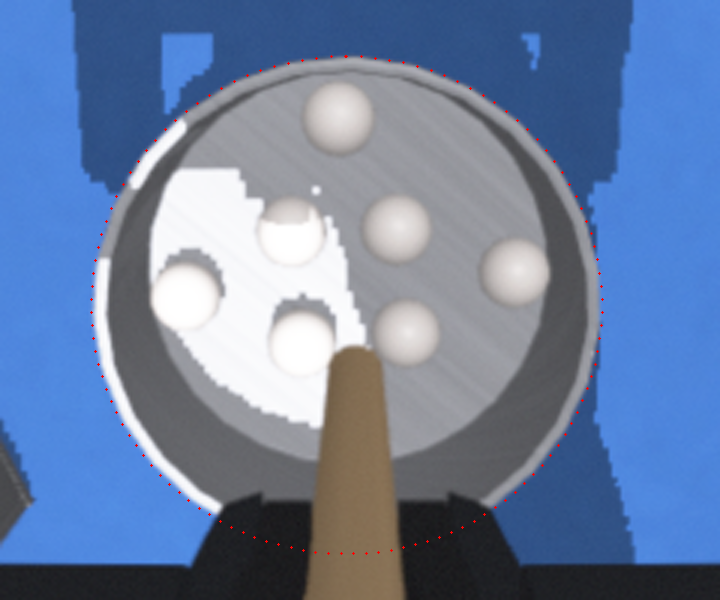

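The overlay of the pot rim fits and the rod tip is at the centre, in the bead-free middle. Lowering to about 4 mm above the pot floor.

```bash
python3 -m creep '[[255,0.0005,-0.001,0.01,0],[255,0.0005,-0.001,0.03,0],[255,0.0005,-0.001,0.05,0],[255,0.0005,-0.001,0.07,0],[255,0.0005,-0.001,0.085,0],[255,0.0005,-0.001,0.095,0],[255,0.0005,-0.001,0.1,0],[255,0.0005,-0.001,0.1,0],[255,0.0005,-0.001,0.1,0]]';  python3 - <<'E'
from h import *
s,p=wrist("w8");print(s["tool_pos"],s["contact_force"])
g=[cv2.resize(p["image"][50:300,200:440],(380,396))]
p=imaging.snapshot("side");g.append(cv2.resize(p["image"][150:350,130:330],(396,396)))
cv2.imwrite("pics/st8.png",np.hstack(g))
E
```

```text
clock: 9.0
tool_pos: [0.6412, 0.1856, 0.1174]
eef_rot: [1.0, 0.0, 0.001, -0.0]
contact_force: [0.3, -0.4, 0.2]
opening: 0.149
[0.64120799 0.18562304 0.11735115] [ 0.32906385 -0.44367012  0.20352362]
```

View pics/st8.png

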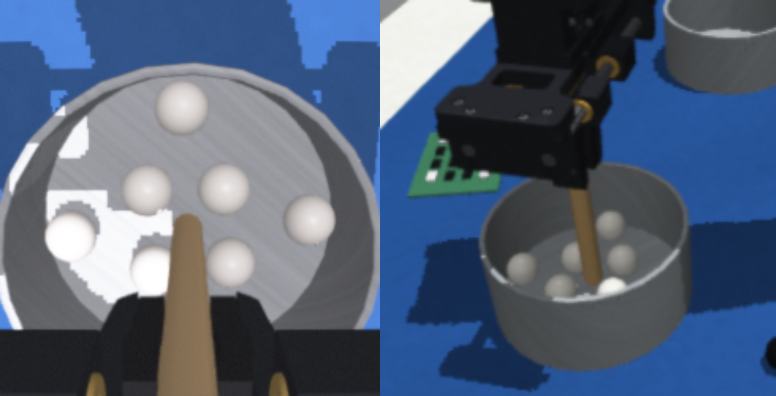

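The tip is among the inner four beads, about 4–5 mm above the floor, and nothing is touching. Going 1.5 mm lower and out to 36 mm radius.

```bash
python3 -m creep '[[255,0.003,0,0.001,0],[255,0.008,0,0.0015,0],[255,0.014,0,0.0015,0],[255,0.02,0,0.0015,0],[255,0.026,0,0.0015,0],[255,0.031,0,0.0015,0],[255,0.035,0,0.0015,0],[255,0.036,0,0.0015,0]]'
python3 -m creep '[[255,-0.0018,0.0111,0,0],[255,-0.0069,0.0212,0,0],[255,-0.0148,0.0291,0,0],[255,-0.0249,0.0342,0,0],[255,-0.036,0.036,0,0],[255,-0.0471,0.0342,0,0],[255,-0.0572,0.0291,0,0],[255,-0.0651,0.0212,0,0],[255,-0.0702,0.0111,0,0],[255,-0.072,0,0,0]]'
python3 - <<'E'
from h import *
s,p=wrist("w9");print(s["tool_pos"],s["contact_force"])
g=[cv2.resize(p["image"][50:300,200:440],(380,396))]
p=imaging.snapshot("side");g.append(cv2.resize(p["image"][150:350,130:330],(396,396)))
cv2.imwrite("pics/st9.png",np.hstack(g))
E
```

```text
clock: 10.1
tool_pos: [0.677, 0.1855, 0.1151]
eef_rot: [1.0, 0.0, 0.0, 0.0]
contact_force: [0.2, -1.0, 0.4]
opening: 0.148
clock: 11.35
tool_pos: [0.6045, 0.1867, 0.1152]
eef_rot: [1.0, 0.001, 0.0, -0.0]
contact_force: [-0.0, -0.0, 0.2]
opening: 0.147
[0.60445604 0.18674373 0.11521921] [-0.01967904 -0.03879942  0.23752068]
```

View pics/st9.png

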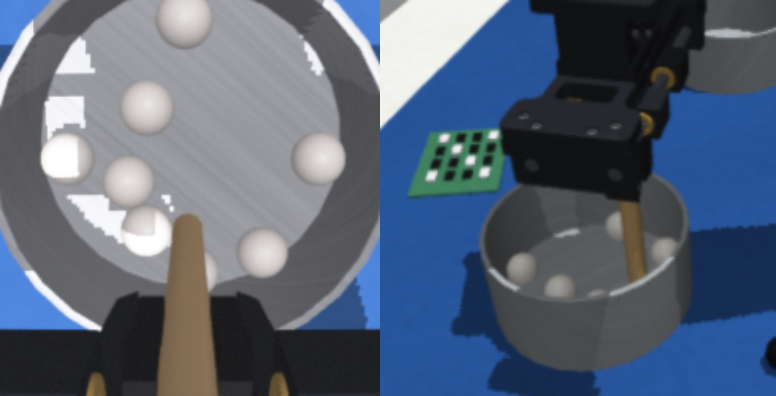

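Tracking is good, beads are moving, the rod stays upright and forces are low. Continuing round.

```bash
python3 -m creep '[[255,0.0018,-0.0111,0,0],[255,0.0069,-0.0212,0,0],[255,0.0148,-0.0291,0,0],[255,0.0249,-0.0342,0,0],[255,0.036,-0.036,0,0],[255,0.0471,-0.0342,0,0],[255,0.0572,-0.0291,0,0],[255,0.0651,-0.0212,0,0],[255,0.0702,-0.0111,0,0],[255,0.072,0,0,0]]'
python3 -m creep '[[255,-0.0018,0.0111,0,0],[255,-0.0069,0.0212,0,0],[255,-0.0148,0.0291,0,0],[255,-0.0249,0.0342,0,0],[255,-0.036,0.036,0,0],[255,-0.0471,0.0342,0,0],[255,-0.0572,0.0291,0,0],[255,-0.0651,0.0212,0,0],[255,-0.0702,0.0111,0,0],[255,-0.072,0,0,0]]'
python3 - <<'E'
from h import *
s,p=wrist("w10");print(s["tool_pos"],s["contact_force"])
g=[cv2.resize(p["image"][50:300,200:440],(380,396))]
p=imaging.snapshot("side");g.append(cv2.resize(p["image"][150:350,130:330],(396,396)))
cv2.imwrite("pics/st10.png",np.hstack(g))
E
```

```text
clock: 12.7
tool_pos: [0.677, 0.1843, 0.1152]
eef_rot: [1.0, 0.0, 0.0, 0.0]
contact_force: [0.3, -0.3, -0.4]
opening: 0.147
clock: 13.95
tool_pos: [0.6045, 0.1867, 0.1152]
eef_rot: [1.0, 0.001, 0.0, -0.0]
contact_force: [0.6, -0.1, -0.6]
opening: 0.147
[0.60446935 0.18673306 0.11522466] [ 0.61098658 -0.12345264 -0.62784305]
```

View pics/st10.png

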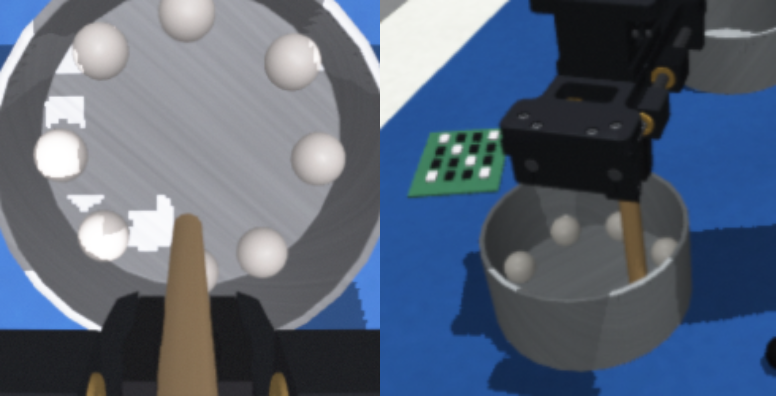

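All eight beads now lie in a ring by the wall: seven are plainly visible and one is behind the rod. A wider circle could wedge them against the wall, so I'm keeping the asked-for circle width for the rest.

```bash
python3 -m creep '[[255,0.0018,-0.0111,0,0],[255,0.0069,-0.0212,0,0],[255,0.0148,-0.0291,0,0],[255,0.0249,-0.0342,0,0],[255,0.036,-0.036,0,0],[255,0.0471,-0.0342,0,0],[255,0.0572,-0.0291,0,0],[255,0.0651,-0.0212,0,0],[255,0.0702,-0.0111,0,0],[255,0.072,0,0,0]]'
python3 -m creep '[[255,-0.0018,0.0111,0,0],[255,-0.0069,0.0212,0,0],[255,-0.0148,0.0291,0,0],[255,-0.0249,0.0342,0,0],[255,-0.036,0.036,0,0],[255,-0.0471,0.0342,0,0],[255,-0.0572,0.0291,0,0],[255,-0.0651,0.0212,0,0],[255,-0.0702,0.0111,0,0],[255,-0.072,0,0,0]]'
python3 -m creep '[[255,0.0018,-0.0111,0,0],[255,0.0069,-0.0212,0,0],[255,0.0148,-0.0291,0,0],[255,0.0249,-0.0342,0,0],[255,0.036,-0.036,0,0],[255,0.0471,-0.0342,0,0],[255,0.0572,-0.0291,0,0],[255,0.0651,-0.0212,0,0],[255,0.0702,-0.0111,0,0],[255,0.072,0,0,0]]'
python3 -m creep '[[255,-0.0018,0.0111,0,0],[255,-0.0069,0.0212,0,0],[255,-0.0148,0.0291,0,0],[255,-0.0148,0.0291,0,0],[255,-0.0148,0.0291,0,0]]'
python3 - <<'E'
from h import *
s,p=wrist("w11");print(s["tool_pos"],s["contact_force"])
g=[cv2.resize(p["image"][50:300,200:440],(380,396))]
p=imaging.snapshot("side");g.append(cv2.resize(p["image"][150:350,130:330],(396,396)))
cv2.imwrite("pics/st11.png",np.hstack(g))
E
```

```text
clock: 15.3
tool_pos: [0.677, 0.1843, 0.1152]
eef_rot: [1.0, 0.0, -0.0, 0.0]
contact_force: [0.1, -0.1, -0.1]
opening: 0.147
clock: 16.55
tool_pos: [0.6045, 0.1868, 0.1152]
eef_rot: [1.0, 0.001, 0.0, -0.0]
contact_force: [0.0, 0.4, 0.2]
opening: 0.146
clock: 17.8
tool_pos: [0.677, 0.1843, 0.1152]
eef_rot: [1.0, 0.0, 0.0, 0.0]
contact_force: [-0.7, 0.6, 0.6]
opening: 0.147
clock: 18.42
tool_pos: [0.662, 0.1572, 0.1154]
eef_rot: [1.0, 0.001, 0.0, -0.0]
contact_force: [-1.1, -0.0, -0.2]
opening: 0.15
[0.66196683 0.15719275 0.11537598] [-1.05308524 -0.03047793 -0.21967723]
```

View pics/st11.png

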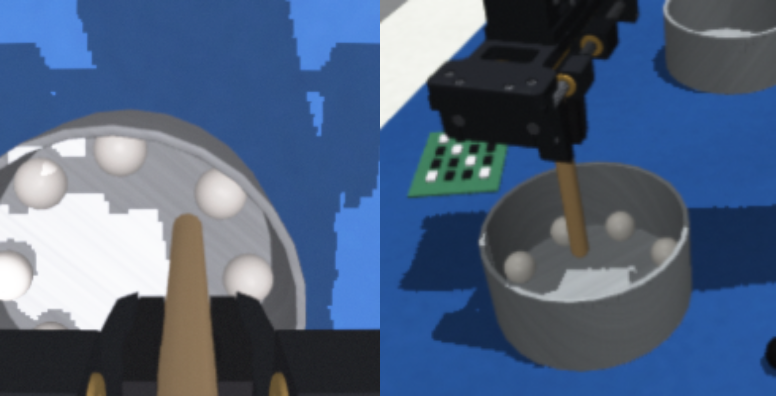

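Three turns plus a little overlap are done. To release safely, I'll bring the tip a little to the near side of centre and set it on the floor with a light grip. Then I'll move the grip forward so the rod pivots in the pads and tilts towards +x, so that it falls across the pot instead of out of it.

```bash
python3 -m creep '[[255,-0.005,-0.003,0,0],[255,-0.015,-0.009,0,0],[255,-0.026,-0.015,0,0],[255,-0.037,-0.021,0,0],[255,-0.045,-0.026,0,0],[255,-0.049,-0.028,0,0],[255,-0.049,-0.028,0,0],[255,-0.049,-0.028,0,0]]'
python3 -m creep '[[255,0,0,0,0],[255,0,0,0,0],[255,0,0,0.001,0],[255,0,0,0.002,0],[255,0,0,0.003,0],[255,0,0,0.0035,0],[255,0,0,0.0035,0]]' 4
python3 - <<'E'
from h import *
s=telemetry.get_state();print(s["tool_pos"],s["contact_force"])
E
```

```text
clock: 19.52
tool_pos: [0.6134, 0.184, 0.1153]
eef_rot: [1.0, 0.0, 0.0, 0.0]
contact_force: [1.0, -0.5, -0.7]
opening: 0.15
clock: 20.4
tool_pos: [0.6136, 0.1845, 0.1124]
eef_rot: [1.0, 0.0, 0.001, -0.0]
contact_force: [-1.0, -0.3, 5.0]
opening: 0.158
[0.61355591 0.18451309 0.11243335] [-0.97314257 -0.3261952   5.03709652]
```

The tip is on the floor (5 N upward). Now pivoting it.

```bash
python3 -m creep '[[255,0.004,0,0.0002,0],[255,0.01,0,0.0006,0],[255,0.016,0,0.0013,0],[255,0.022,0,0.0023,0],[255,0.028,0,0.0036,0],[255,0.034,0,0.0052,0],[255,0.039,0,0.0068,0],[255,0.042,0,0.0078,0],[255,0.042,0,0.0078,0]]' 3
python3 - <<'E'
from h import *
s,p=wrist("w12");print(s["tool_pos"],s["contact_force"])
g=[cv2.resize(p["image"][50:400,150:490],(380,396))]
p=imaging.snapshot("side");g.append(cv2.resize(p["image"][150:350,130:330],(396,396)))
cv2.imwrite("pics/st12.png",np.hstack(g))
E
```

```text
clock: 21.52
tool_pos: [0.655, 0.1844, 0.1038]
eef_rot: [1.0, 0.0, 0.0, 0.0]
contact_force: [-0.4, -0.4, -0.6]
opening: 0.152
[0.6550425  0.18436889 0.1037509 ] [-0.35680475 -0.44495441 -0.552248  ]
```

View pics/st12.png

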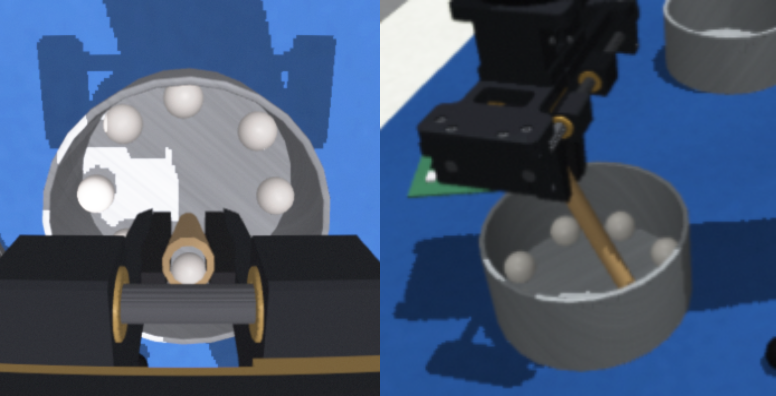

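The rod has pivoted cleanly and leans towards +x with its tip on the floor. I'll tilt it a bit further so the final fall is short, then open.

```bash
python3 -m creep '[[255,0.005,0,0.002,0],[255,0.01,0,0.0042,0],[255,0.015,0,0.0066,0],[255,0.02,0,0.0092,0],[255,0.024,0,0.0116,0],[255,0.027,0,0.0134,0],[255,0.028,0,0.014,0],[255,0.028,0,0.014,0]]' 3
python3 - <<'E'
from h import *
s,p=wrist("w13");print(s["tool_pos"],s["contact_force"])
g=[cv2.resize(p["image"][50:400,150:490],(380,396))]
p=imaging.snapshot("side");g.append(cv2.resize(p["image"][150:350,130:330],(396,396)))
cv2.imwrite("pics/st13.png",np.hstack(g))
E
```

```text
clock: 22.62
tool_pos: [0.6829, 0.1844, 0.0899]
eef_rot: [1.0, 0.0, -0.0, 0.0]
contact_force: [-0.3, -0.1, 0.5]
opening: 0.156
[0.68290898 0.18442467 0.08988046] [-0.26197319 -0.06799051  0.51094061]
```

View pics/st13.png

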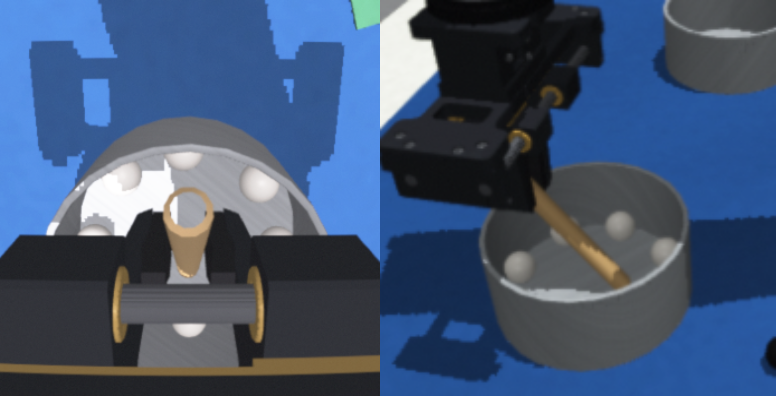

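```bash
python3 -m creep '[[0,0,0,0,0],[0,0,0,0,0],[0,0,0,0,0],[0,0,0,0,0],[0,0,0,0,0],[0,0,0,0,0],[0,0,0,0,0],[0,0,0,0,0],[0,0,0,0,0],[0,0,0,0,0]]'
python3 - <<'E'
from h import *
s,p=wrist("w14");print(s["tool_pos"],s["contact_force"])
g=[cv2.resize(p["image"][50:400,150:490],(380,396))]
p=imaging.snapshot("side");g.append(cv2.resize(p["image"][150:350,130:330],(396,396)))
cv2.imwrite("pics/st14.png",np.hstack(g))
E
```

```text
clock: 23.98
tool_pos: [0.6829, 0.1845, 0.0899]
eef_rot: [1.0, 0.0, 0.0, 0.0]
contact_force: [-0.5, -0.7, 0.4]
opening: 0.999
[0.68294757 0.18446665 0.0899107 ] [-0.49877094 -0.70012826  0.43845389]
```

View pics/st14.png

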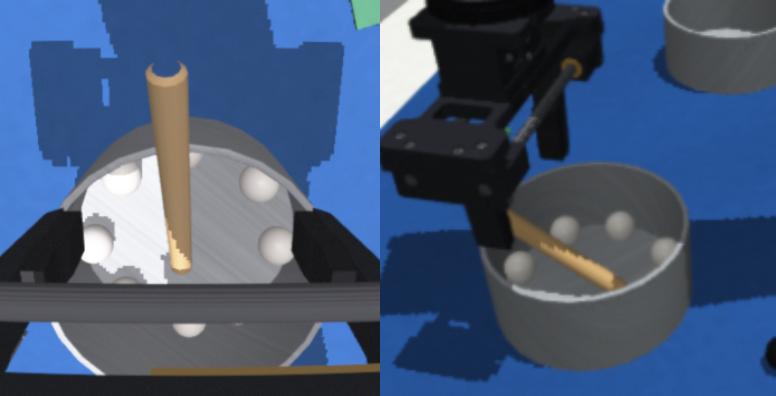

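The rod rests on the far rim with its tip on the pot floor, and both fingers are clear of it. Retreating straight up.

```bash
python3 -m creep '[[0,0,0,-0.01,0],[0,0,0,-0.03,0],[0,0,0,-0.055,0],[0,0,0,-0.085,0],[0,0,0,-0.12,0],[0,0,0,-0.15,0],[0,0,0,-0.17,0],[0,0,0,-0.175,0]]'
python3 -m creep '[[0,-0.02,0,0,0],[0,-0.05,0.02,0,0],[0,-0.09,0.06,0,0],[0,-0.12,0.1,0,0],[0,-0.15,0.14,0,0],[0,-0.17,0.18,0,0],[0,-0.18,0.21,0,0],[0,-0.18,0.23,0,0],[0,-0.18,0.23,0,0]]'
python3 - <<'E'
from h import *
s=telemetry.get_state();print(s["tool_pos"],s["clock"])
p=imaging.snapshot("top");cv2.imwrite("pics/top15.png",p["image"])
g=[cv2.resize(p["image"][80:230,160:310],(400,400))]
p=imaging.snapshot("side");g.append(cv2.resize(p["image"][180:380,120:320],(400,400)))
cv2.imwrite("pics/st15.png",np.hstack(g));cv2.imwrite("pics/side15.png",p["image"])
E
```

```text
clock: 25.08
tool_pos: [0.684, 0.1847, 0.2682]
eef_rot: [1.0, 0.0, 0.002, -0.001]
contact_force: [0.2, -0.3, 0.1]
opening: 1.002
clock: 26.2
tool_pos: [0.5027, -0.0473, 0.265]
eef_rot: [1.0, -0.001, -0.0, 0.0]
contact_force: [0.6, 0.4, -0.9]
opening: 0.997
[ 0.50268927 -0.04729836  0.26502304] 26.2
```

View pics/st15.png

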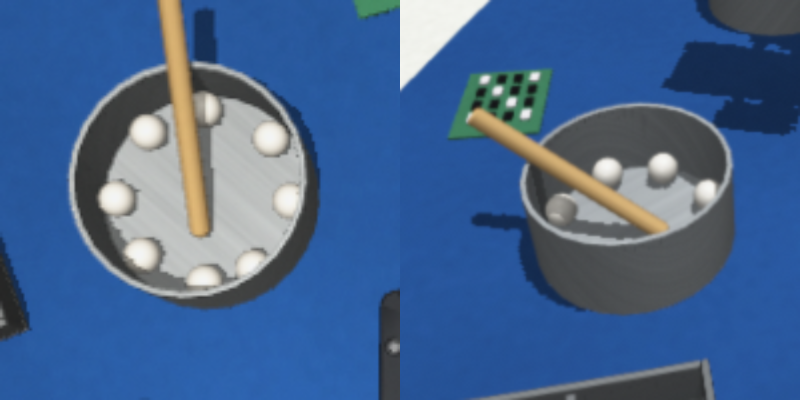

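View pics/side15.png

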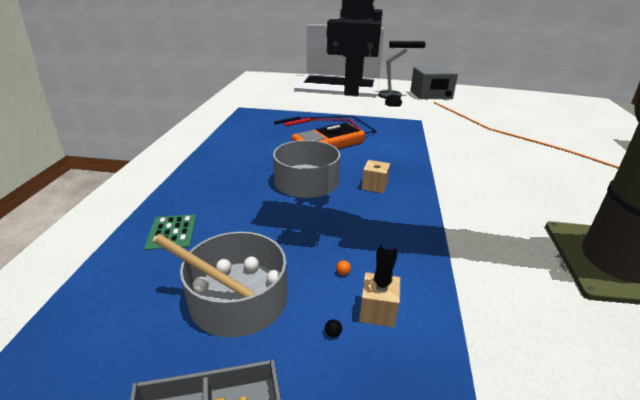

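All eight beads are in the pot, the rod leans from the floor over the far rim, the mat is clean and the robot is away from everything. Handing in.

```bash
python3 -c "
from plant import r
print(r.finish_job())"
```

```text
the job is handed in; nothing more can be done
None
```

I stirred the beads with the plain dowel for three full turns, left it leaning in the pot, and handed the job in at about 26 s.

- **Grasp:** I gripped the dowel about 123 mm above its lower end and lifted it 100 mm, clear of its block.
- **Stirring:** The tip went down to about 2.5 mm above the pot floor. I stirred upright at 36 mm radius, half the pot's width, plus a short overlap beyond three turns.
- **Release:** I set the tip on the floor and tilted the rod in a 3 N grip. When I opened the fingers it fell across the pot onto the far rim.

**Last checks:** the top and side pictures show all eight beads inside the pot and the rod resting with its tip on the floor. Nothing is on the mat that was not there before, and the gripper is well clear. The highest force I read was about 5 N, when I set the tip down.

**What was less than ideal:**
- By the middle of the second turn all the beads lay in a ring along the wall. From then on the rod hardly touched them. I kept the circle width you asked for, since wider circles could have wedged them.
- The side camera's calibration looked 1–2 mm off from the other two; I relied on the top and wrist cameras.
- I did not take a second picture to confirm that nothing shifted before I handed in.

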